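# Push the used timer module through the returns-box flap

### The job

Return the used timer module that stands on the porch of the returns box: push the box's self-closing flap open with one finger and, while that finger keeps it open, push the module over the edge into the bin with the other finger, then take the hand out so that the flap shuts behind it. Do not push the flap with the module, do not lift the module, and leave the other things on the bench where they are.

Things in the scene. Friction and masses are not known exactly. Their poses are not given: they have to be found in the camera images.
- returns_box: Grey steel returns box fixed to the bench, 270 mm long (x), 108 mm wide (y). Origin on the bench under the middle of the gate line; x points from the porch through the gate into the bin, y to the left of that, z up. The flap shuts the gate at x = 0. Hinge post (10 mm thick, y = -51) and stop post (y = +51) rise to 131 mm above the bench; nothing spans the gate overhead.
- porch_edge (a point): Middle of the edge where the porch drops into the bin: x = +2 mm, 75 mm above the bench, on the box's middle line. The porch is a flat ledge at that height, from x = -104 to +2 mm of the box, 96 mm wide between side kerbs 14 mm high, open above and at its back (-x). A finger pointing down can move along it and on through the gate.
- bin_floor (a point): Centre of the bin's floor, 8 mm above the bench, 82 mm beyond the gate line. The bin is 160 x 96 mm inside (x = 2 to 162 mm of the box), its side walls reach 89 mm above the bench. It is open above from x = 2 to 112 mm; beyond that is a fixed cover whose top is 93 mm above the bench.
- flap (a joint): Angle of the upright steel flap, rad: 0 shut, 1.57 fully open. Plate 3 mm thick, from 79 to 123 mm above the bench. It swings only into the bin (+x), about the vertical hinge at x = 0, y = -48 mm of the box (right side, looking into the bin), and when open lies along the right wall. A spring shuts it at once when let go: 0.1 N m shut, 0.28 N m open (1.6 to 4.6 N at 60 mm from the hinge).
- flap_edge (a point): Middle of the flap's free edge, 95 mm from the hinge axis, 101 mm above the bench; at the left stop post when shut.
- module_mid (a point): Centre of the timer module: pale block with a black foot and a dial on top, 40 mm long (x), 32 wide (y), 40 high, about 80 g. It stands on the porch 44 to 56 mm before the gate line, 8 to 20 mm left (+y) of the box's middle line, turned up to 0.25 rad; the porch right of it is free for a finger. It tips into the bin once its centre is past the porch edge, and lies there below the flap in any attitude.
- contactor: Bystander, loose: black and grey contactor, 50 x 45 x 60 mm, on the bench left of the box. Origin at the centre of its underside.
- capacitor: Bystander, loose: upright white cylinder, 34 mm in diameter, 66 mm high, on the bench right of the bin. Origin at the centre of its underside.
- breaker: Bystander, loose: white circuit breaker 70 x 36 x 72 mm, on the bench left of the bin. Origin at the centre of its underside.
- screwdriver: Bystander, loose: screwdriver 160 mm long lying on the bench right of the porch. Origin under its middle.
- lamp: Bystander, loose: white lamp holder with a clear bulb, 64 mm wide, 101 mm high, at the left of the bench. Origin at the centre of its underside.
- reel: Bystander, loose: lying wire reel, 76 mm in diameter, 42 mm high, at the right of the bench. Origin at the centre of its underside.

How it is judged:
By the outcome, as a careful person would: the job done as asked, in the order asked, and still so for the second after the job is handed in, with the robot touching nothing.
It also fails if it takes over 38 s, if anything falls off the work surface, if the arm or the gripper's body presses on something with over 40 N, if the wrist force passes 120 N, or if a joint passes its speed limit or range.

### The arm

A 6-joint arm with a two-finger parallel gripper is mounted at the origin on the work surface. World frame = base frame: x ahead of the robot, y to its left, z up, the work surface at z = 0. Lengths are in m, angles in degrees, forces in N, time in s.
With the tool pointing down it reaches from about 0.35 to 0.875 m from the base axis. Payload 4.2 kg.
Tool frame: the origin (TCP) lies between the finger pads; the fingertips stand 19 mm ahead of it and the grasp point (between the pads) is the TCP; z points along the fingers, y is the line along which they close (so a half turn about z gives the same grasp; the last joint's range is limited). The gripper opens to 87 mm and grips with 3 to 60 N. Pads are 19 mm wide; open, the fingers measure 117 mm over their backs; the gripper's body (75 mm by 190 mm) begins 51 mm behind the grasp point.
Start: joints at [81.28, 22.042, 0.453, 0, -68.411, -14.817], TCP at [0.25, 0.573, 0.242] pointing down, gripper open.
Joint ranges: [-179.83, 179.83], [-69.29, 118.12], [-61.27, 80.66], [-181.25, 117.63], [-171.15, -9.14], [-177.46, 177.46]. Speed limits (degrees/s): [159.86, 159.86, 180, 180, 180, 180].

### API

Orientations are given as a 3x3 rotation matrix whose columns are the frame's x, y, z axes.
In Python, from station import r gives the robot as it stands.
- The arm moves only by the tool drive_tool, never from a script. Its argument "steps" is one flat list of numbers, 7 for each row, row after row: the turn, a rotation vector about the tool's x, y, z in rad, then the shift along the tool's x, y, z in m, then the opening, from 0 (shut) to 1 (fully open). A call has 1 to 10 rows; each row shifts and turns the commanded pose from where the row before left it, along the tool's axes as they then stand; what a row does not reach is not made up. A row lasts 1/12 s, in which the tool goes at most 41.7 mm and 7.16 degrees, less where a joint would pass 70% of its speed; a pose out of reach is approached as far as the arm can. A call is refused whole if a number of a shift passes 0.0417 or a number of a turn 0.125, either way. A call with a gripper value outside its range is refused whole. The fingers move at their own pace and stop on an object; the grip force is fixed at half the most. Time passes only in rows, so rows that do not move let the fingers close. It gives the time, the measured TCP pose, the force, the opening and the grip force at its end, in the units of the state.
- r.sense(): the state, without advancing time (a new reading comes with each control period).
- r.capture(name): name is "side" or "top"; returns the picture (480x640x3 uint8, blue, green, red); there is no depth.
- r.camera_params(name): a dict with "camera_matrix" (3x3 intrinsics, pixels), "extrinsics" (4x4, takes a point from world to camera coordinates). Camera axes: x right, y down, z forward; pixel columns grow to the right and rows downward; lengths in m; the calibration is good to about 2 mm. A picture is of the moment at which its call begins. camera_params takes no time and is no camera call.
- r.finish_job(): hands the job in; it is judged then, once.
The state is a dict: "time_s": time; "joints": joint angles; "joint_velocities": joint speeds; "effort": joint torques, N m; "tcp_pos": TCP position; "ee_rot": TCP orientation; "wrist_force": force on the tool from outside, world axes, zero at the start; "moment": the same for the moment, N m; "gripper_width": opening from 0.0 (shut) to 1.0 (fully open); "gripper_force": force on a finger pad.
Only numpy, scipy, OpenCV 4.12 (cv2) and the standard library are available. Lean on these libraries where they do the work, as an engineer would, in place of code of your own. Each camera call takes 0.05 s, during which the arm holds its last target. There are 200 camera calls.

## Working session

There is one attempt and no reset: what is moved stays moved. The work goes in short steps, Python scripts to look and compute and a tool call to move; the robot and the scene stay as the last step left them, time stands still between calls to the robot, and variables do not carry over. Pictures are saved under pics/ and viewed, at most 10 in all, crops included, and the job is handed in when it is done.

Besides the shell and the picture viewer there is one more tool, called after ">>>" as name(argument=value, ...) on one line, values as JSON. drive_tool: Moves the arm, as the interface text tells. Its arguments: {"type":"object","properties":{"steps":{"type":"array"}},"required":["steps"]}

```bash
mkdir -p pics
python3 - <<'E'
from station import r
import cv2
for n in("top","side"):
    cv2.imwrite(f"pics/{n}0.png",r.capture(n)); p=r.camera_params(n); print(n,p["camera_matrix"],p["extrinsics"])
s=r.sense();print(s["time_s"],s["tcp_pos"],s["ee_rot"],s["gripper_width"])
E
```

```text
top [[550.13683751   0.         319.22219432]
 [  0.         550.13683751 242.99667515]
 [  0.           0.           1.        ]] [[ 0.00658493 -0.99997461  0.00272506 -0.0130319 ]
 [-0.9844747  -0.00696082 -0.17538848  0.61686722]
 [ 0.175403   -0.00152783 -0.98449553  1.31532307]
 [ 0.          0.          0.          1.        ]]
side [[508.92172556   0.         317.94142748]
 [  0.         508.92172556 241.18252344]
 [  0.           0.           1.        ]] [[ 0.81518401 -0.57910498 -0.01060426 -0.51083263]
 [-0.39886562 -0.54800438 -0.7352533   0.27792124]
 [ 0.41997767  0.60359641 -0.67770948  1.2434483 ]
 [ 0.          0.          0.          1.        ]]
0.1 [0.24937544 0.5725532  0.24054902] [[ 9.16747872e-01 -3.99465797e-01 -6.45047319e-04]
 [-3.99466280e-01 -9.16745890e-01 -1.91413787e-03]
 [ 1.73288132e-04  2.01245647e-03 -9.99997960e-01]] 0.9987929976263716
```

View pics/top0.png

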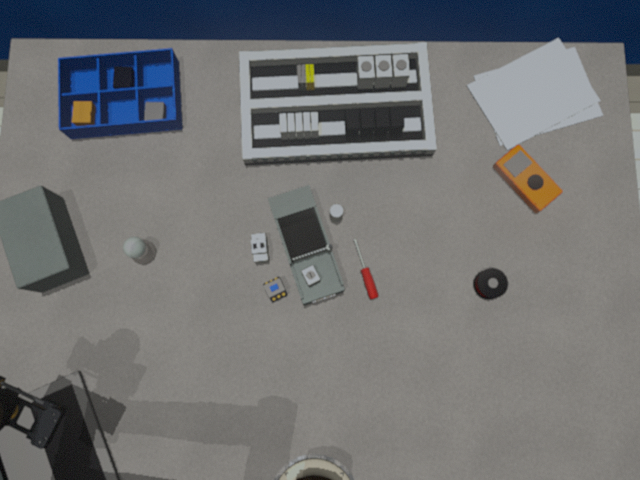

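View pics/side0.png

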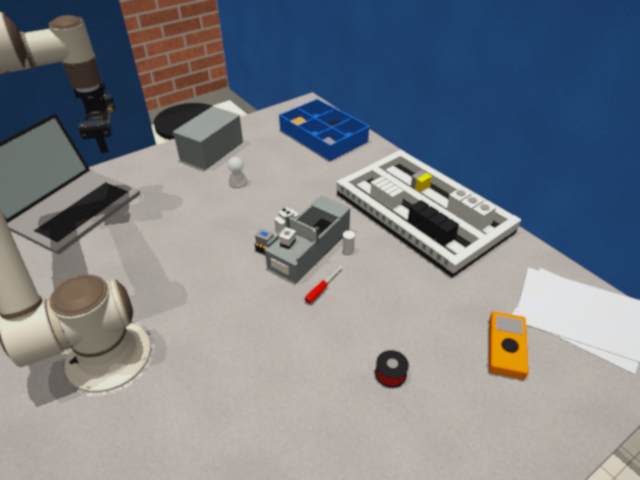

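The top view shows the box from about (270,190) to (343,303), with its porch at (317,277), the module at (311,275) and the flap line near (310,252). I'll enlarge both views to pick corners.

Run:
```python
import cv2,numpy as np
a=cv2.imread("pics/top0.png")[180:310,245:385]; b=cv2.imread("pics/side0.png")[190:290,245:365]
cv2.imwrite("pics/c1.png",cv2.resize(a,None,fx=4.4,fy=4.4,interpolation=cv2.INTER_CUBIC))
cv2.imwrite("pics/c2.png",cv2.resize(b,None,fx=5,fy=5,interpolation=cv2.INTER_CUBIC))
```

```text
(no output)
```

View pics/c1.png

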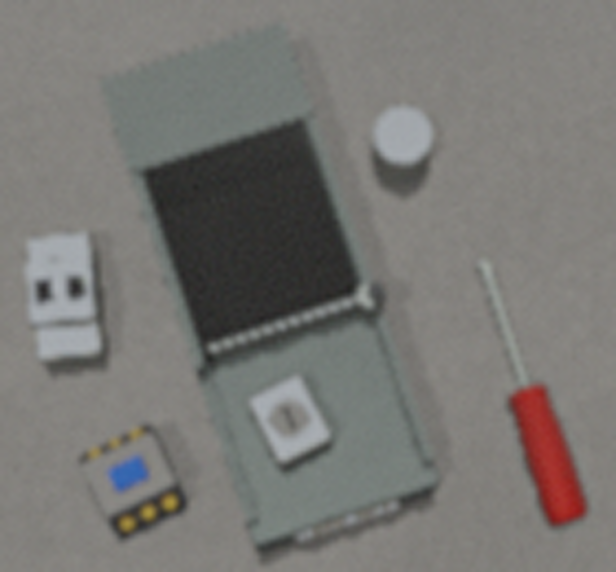

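View pics/c2.png

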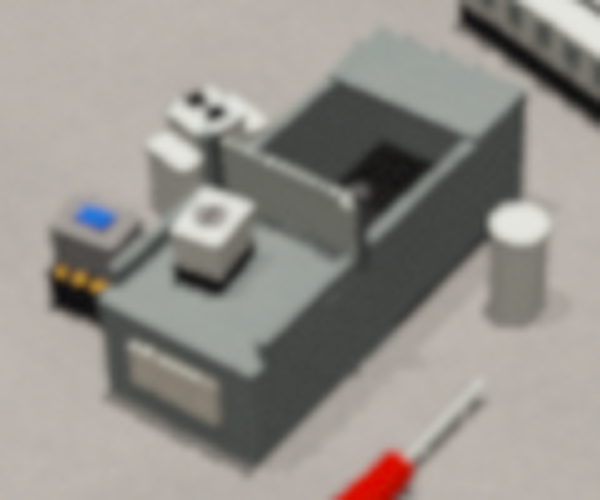

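The top crop shows cover corners (105,80) and (285,28), bin-mouth corners (147,170) and (303,120), the flap's top edge (208,348)–(370,295) and the module top (250,397), (298,375), (332,440), (287,465). The side crop gives the base corners (250,468) and (110,392).

```bash
cat > h.py <<'E'
from station import r
import numpy as np
C={n:r.camera_params(n) for n in("top","side")}
def ray(n,u,v,z):
    K,E=C[n]["camera_matrix"],C[n]["extrinsics"];R=E[:3,:3];c=-R.T@E[:3,3]
    d=R.T@np.linalg.solve(K,[u,v,1]);return (c+d*(z-c[2])/d[2])[:2]
T=lambda p,z:ray("top",245+p[0]/4.4,180+p[1]/4.4,z)
S=lambda p,z:ray("side",245+p[0]/5,190+p[1]/5,z)
E
python3 - <<'E'
from h import *
from scipy.optimize import least_squares
D=[(T,(105,80),166,54,.093),(T,(285,28),166,-54,.093),(T,(147,170),112,48,.093),(T,(303,120),112,-48,.093),(T,(208,348),0,47,.123),
(S,(250,468),-104,-54,0),(S,(110,392),-104,54,0),(S,(525,97),166,-54,.093),(S,(470,135),112,-48,.093),(S,(378,32),166,54,.093),(T,(260,530),-104,54,.089),(T,(435,472),-104,-54,.089)]
W=np.array([f(p,z) for f,p,_,_,z in D]);B=np.array([(x,y) for _,_,x,y,_ in D])/1e3
def rot(a):return np.array([[np.cos(a),-np.sin(a)],[np.sin(a),np.cos(a)]])
f=lambda q:(B@rot(q[2]).T+q[:2]-W).ravel()
s=least_squares(f,[.6,0,.3],loss="soft_l1",f_scale=.003);q=s.x
print(q,np.degrees(q[2]));print((f(q).reshape(-1,2)*1e3).round(1).tolist())
inv=lambda w:(w-q[:2])@rot(q[2])*1e3
m=np.array([inv(T(p,.115)) for p in[(250,397),(298,375),(332,440),(287,465)]]);print(m.round(1),m.mean(0))
m=np.array([inv(S(p,.115)) for p in[(172,232),(205,187),(255,208),(222,255)]]);print(m.round(1),m.mean(0))
E
```

```text
[0.57992237 0.01021314 0.32732374] 18.75426881733723
[[-1.2, -0.8], [2.8, -3.0], [0.8, 0.5], [2.6, -4.2], [-1.1, 0.3], [0.1, -4.0], [-2.2, 2.1], [5.1, 4.6], [-0.7, 1.6], [3.9, 4.9], [-7.5, 1.6], [-4.8, -5.9]]
[[-30.2  33.1]
 [-27.    5. ]
 [-66.   -1.3]
 [-71.1  25.7]] [-48.57599776  15.641818  ]
[[-70.8  22.2]
 [-31.3  30.7]
 [-29.3  -2.6]
 [-69.7 -11.4]] [-50.27952743   9.73136313]
```

Box pose is about (0.580, 0.010) m at yaw 18.75°. The module sits near (−49, +13) mm in the box frame at about +0.18 rad.

**Plan:** keep the hand fully open with its finger line about 19.5° off the box axis. The front-right finger opens the flap and the rear finger follows and pushes the module. I'll turn first, then move above the porch.

>>> drive_tool(steps=[0, 0, 0.117, 0, 0, 0, 1, 0, 0, 0.117, 0, 0, 0, 1, 0, 0, 0.117, 0, 0, 0, 1, 0, 0, 0.117, 0, 0, 0, 1, 0, 0, 0.117, 0, 0, 0, 1, 0, 0, 0.117, 0, 0, 0, 1, 0, 0, 0.117, 0, 0, 0, 1, 0, 0, 0.117, 0, 0, 0, 1, 0, 0, 0.117, 0, 0, 0, 1, 0, 0, 0.117, 0, 0, 0, 1])

```text
time_s: 0.93
tcp_pos: [0.2494, 0.5727, 0.2409]
ee_rot: [[-0.016, -1.0, -0.0], [-1.0, 0.016, -0.001], [0.001, 0.0, -1.0]]
wrist_force: [-0.4, -0.1, 1.1]
gripper_width: 1.0
gripper_force: 0.0
```

>>> drive_tool(steps=[0, 0, 0, 0.035, -0.016, 0, 1, 0, 0, 0, 0.035, -0.016, 0, 1, 0, 0, 0, 0.035, -0.016, 0, 1, 0, 0, 0, 0.035, -0.016, 0, 1, 0, 0, 0, 0.035, -0.016, 0, 1, 0, 0, 0, 0.035, -0.016, 0, 1, 0, 0, 0, 0.035, -0.016, 0, 1, 0, 0, 0, 0.035, -0.016, 0, 1, 0, 0, 0, 0.035, -0.016, 0, 1])

```text
time_s: 1.68
tcp_pos: [0.3905, 0.2546, 0.2414]
ee_rot: [[-0.01, -1.0, -0.0], [-1.0, 0.01, -0.0], [0.0, 0.0, -1.0]]
wrist_force: [0.4, 1.2, 0.2]
gripper_width: 0.996
gripper_force: 0.0
```

>>> drive_tool(steps=[0, 0, 0, 0.035, -0.016, 0, 1, 0, 0, 0, 0.035, -0.016, 0, 1, 0, 0, 0, 0.035, -0.016, 0, 1, 0, 0, 0, 0.035, -0.016, 0, 1, 0, 0, 0, 0.035, -0.016, 0, 1, 0, 0, 0, 0.035, -0.016, 0, 1, 0, 0, 0, 0.035, -0.016, 0, 1, 0, 0, 0, 0.035, -0.016, 0, 1, 0, 0, 0, 0, 0, 0, 1, 0, 0, 0, 0, 0, 0, 1])

```text
time_s: 2.52
tcp_pos: [0.5156, -0.0266, 0.2407]
ee_rot: [[-0.014, -1.0, -0.002], [-1.0, 0.014, -0.0], [0.0, 0.002, -1.0]]
wrist_force: [-0.0, 0.4, -0.4]
gripper_width: 1.0
gripper_force: 0.0
```

>>> drive_tool(steps=[0, 0, 0, -0.006, -0.005, 0.03, 1, 0, 0, 0, 0, 0, 0.03, 1, 0, 0, 0, 0, 0, 0.03, 1, 0, 0, 0, 0, 0, 0.01, 1, 0, 0, 0, 0, 0, 0, 1, 0, 0, 0, 0, 0, 0, 1])

```text
time_s: 3.02
tcp_pos: [0.5211, -0.0181, 0.1422]
ee_rot: [[-0.008, -1.0, 0.0], [-1.0, 0.008, -0.001], [0.001, -0.0, -1.0]]
wrist_force: [-0.0, 0.1, 0.8]
gripper_width: 1.003
gripper_force: 0.0
```

Run:
```python
from station import r
import cv2,numpy as np
a=r.capture("top")[180:310,245:385]; b=r.capture("side")[170:290,245:365]
a=cv2.resize(a,None,fx=2.8,fy=2.8,interpolation=3); b=cv2.resize(b,(a.shape[0],a.shape[0]),interpolation=3)
cv2.imwrite("pics/d.png",np.hstack([a,b])); print(r.sense()["tcp_pos"])
```

```text
[ 0.52200061 -0.01810413  0.1435245 ]
```

View pics/d.png

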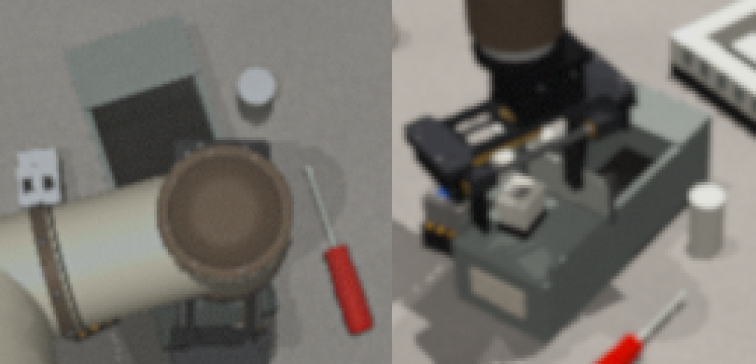

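The side half shows the rear finger with its tip at about (482,235), behind the module (517,200). The front finger's tip is at about (575,187), just before the flap. I'll check those tips against the calibration.

Run:
```python
from h import *
c=lambda u,v:((u-392)/3.033+245,v/3.033+170)
a=.32732;R=np.array([[np.cos(a),-np.sin(a)],[np.sin(a),np.cos(a)]])
for p in[(482,235),(575,187)]:
    w=ray("side",*c(*p),.1245);print(w,((w-[.5799,.0102])@R*1e3).round(1))
for w in[(.471,-.018),(.573,-.018)]:print(((np.array(w)-[.5799,.0102])@R*1e3).round(1))
```

```text
[ 0.46733567 -0.0302371 ] [-119.6   -2.1]
[ 0.5678271  -0.02597584] [-23.1 -30.4]
[-112.2    8.3]
[-15.6 -24.5]
```

The tips agree with the plan to within the picking error. I'll shift slightly back and right, then descend so the tips are about 9 mm above the porch.

>>> drive_tool(steps=[0, 0, 0, 0.003, 0.002, 0, 1, 0, 0, 0, 0, 0, 0.01, 1, 0, 0, 0, 0, 0, 0.01, 1, 0, 0, 0, 0, 0, 0.01, 1, 0, 0, 0, 0, 0, 0.009, 1, 0, 0, 0, 0, 0, 0, 1, 0, 0, 0, 0, 0, 0, 1])

```text
time_s: 3.7
tcp_pos: [0.5182, -0.0219, 0.1015]
ee_rot: [[-0.01, -1.0, -0.002], [-1.0, 0.01, -0.001], [0.001, 0.002, -1.0]]
wrist_force: [-0.6, -0.2, -0.1]
gripper_width: 0.998
gripper_force: 0.0
```

No contact. Now I'll push the flap open 28 mm along box +x; the rear finger should still be clear of the module.

>>> drive_tool(steps=[0, 0, 0, -0.0013, -0.0038, 0, 1, 0, 0, 0, -0.0013, -0.0038, 0, 1, 0, 0, 0, -0.0013, -0.0038, 0, 1, 0, 0, 0, -0.0013, -0.0038, 0, 1, 0, 0, 0, -0.0013, -0.0038, 0, 1, 0, 0, 0, -0.0013, -0.0038, 0, 1, 0, 0, 0, -0.0013, -0.0038, 0, 1, 0, 0, 0, 0, 0, 0, 1])

```text
time_s: 4.37
tcp_pos: [0.5407, -0.0144, 0.1022]
ee_rot: [[-0.012, -1.0, -0.012], [-1.0, 0.012, -0.002], [0.003, 0.012, -1.0]]
wrist_force: [-13.5, -2.3, 9.9]
gripper_width: 0.999
gripper_force: 7.5
```

Run:
```python
from station import r
import cv2
b=r.capture("side")[170:290,245:365]
cv2.imwrite("pics/e.png",cv2.resize(b,None,fx=5,fy=5,interpolation=3)); print(r.sense()["tcp_pos"])
```

```text
[ 0.54064331 -0.01438856  0.10216753]
```

View pics/e.png

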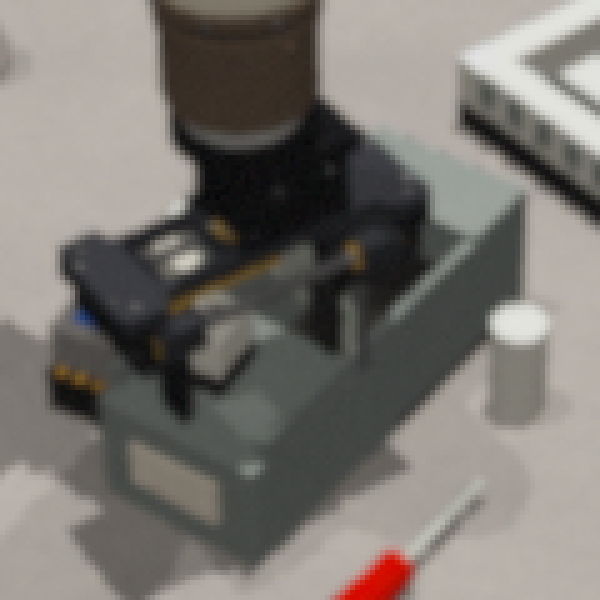

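The flap is open to roughly 40° (the plate shows edge-on at about (350,320)) and the module (220,340) hasn't moved. Lateral force is about 13 N because the lever is short. I'll swing the front finger about 6 mm left for a better lever while advancing a little.

>>> drive_tool(steps=[0, 0, -0.015, -0.0015, -0.0021, 0, 1, 0, 0, -0.015, -0.0015, -0.0021, 0, 1, 0, 0, -0.015, -0.0015, -0.0021, 0, 1, 0, 0, -0.015, -0.0015, -0.0021, 0, 1, 0, 0, 0, 0, 0, 0, 1])

```text
time_s: 4.83
tcp_pos: [0.5465, -0.0086, 0.1002]
ee_rot: [[0.047, -0.999, -0.017], [-0.999, -0.047, -0.003], [0.002, 0.017, -1.0]]
wrist_force: [-12.9, -1.8, 3.2]
gripper_width: 1.003
gripper_force: 5.7
```

>>> drive_tool(steps=[0, 0, 0, -0.0011, -0.0038, -0.002, 1, 0, 0, 0, -0.0011, -0.0038, 0, 1, 0, 0, 0, -0.0011, -0.0038, 0, 1, 0, 0, 0, -0.0011, -0.0038, 0, 1, 0, 0, 0, -0.0011, -0.0038, 0, 1, 0, 0, 0, 0, 0, 0, 1])

```text
time_s: 5.33
tcp_pos: [0.5693, -0.0, 0.1027]
ee_rot: [[0.049, -0.999, -0.008], [-0.999, -0.049, -0.0], [-0.0, 0.008, -1.0]]
wrist_force: [-6.6, 2.3, -0.6]
gripper_width: 1.004
gripper_force: 3.3
```

Run:
```python
from station import r
import cv2
b=r.capture("side")[170:290,245:365]
cv2.imwrite("pics/f.png",cv2.resize(b,None,fx=5,fy=5,interpolation=3)); s=r.sense();print(s["tcp_pos"],s["wrist_force"],s["moment"])
```

```text
[5.69232436e-01 2.38739867e-05 1.02770951e-01] [-6.71002408  2.67015677 -1.53646961] [0.9067656  1.69331037 0.18154235]
```

View pics/f.png

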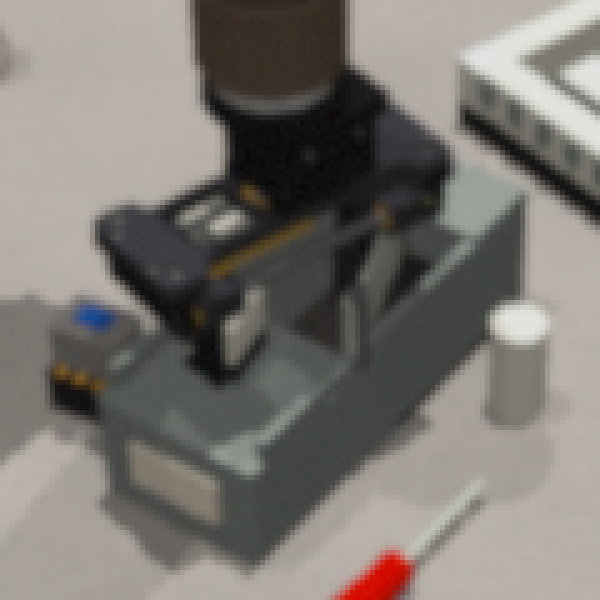

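The flap plate stands well open beside the front finger, at about (380,280), and the module (240,330) is moving squarely ahead of the rear finger. Forces are falling. I'll push on 44 mm.

>>> drive_tool(steps=[0, 0, 0, -0.0012, -0.0042, 0, 1, 0, 0, 0, -0.0012, -0.0042, 0, 1, 0, 0, 0, -0.0012, -0.0042, 0, 1, 0, 0, 0, -0.0012, -0.0042, 0, 1, 0, 0, 0, -0.0012, -0.0042, 0, 1, 0, 0, 0, -0.0012, -0.0042, 0, 1, 0, 0, 0, -0.0012, -0.0042, 0, 1, 0, 0, 0, -0.0012, -0.0042, 0, 1, 0, 0, 0, -0.0012, -0.0042, 0, 1, 0, 0, 0, -0.0012, -0.0042, 0, 1])

```text
time_s: 6.22
tcp_pos: [0.6137, 0.0141, 0.1043]
ee_rot: [[0.05, -0.999, -0.001], [-0.999, -0.05, 0.0], [-0.0, 0.001, -1.0]]
wrist_force: [-3.7, 2.1, 0.5]
gripper_width: 0.999
gripper_force: 1.8
```

>>> drive_tool(steps=[0, 0, 0, 0, 0, 0, 1, 0, 0, 0, 0, 0, 0, 1, 0, 0, 0, 0, 0, 0, 1])

```text
time_s: 6.47
tcp_pos: [0.6146, 0.0142, 0.1046]
ee_rot: [[0.05, -0.999, 0.002], [-0.999, -0.05, 0.001], [-0.001, -0.002, -1.0]]
wrist_force: [-0.2, 3.5, -2.4]
gripper_width: 1.005
gripper_force: 1.6
```

Run:
```python
from station import r
import cv2,numpy as np
a=r.capture("top")[180:310,245:385]; b=r.capture("side")[170:290,245:365]
a=cv2.resize(a,None,fx=2.8,fy=2.8,interpolation=3); b=cv2.resize(b,(a.shape[0],a.shape[0]),interpolation=3)
cv2.imwrite("pics/g.png",np.hstack([a,b])); print(r.sense()["tcp_pos"])
```

```text
[0.61443762 0.01415851 0.10473389]
```

View pics/g.png

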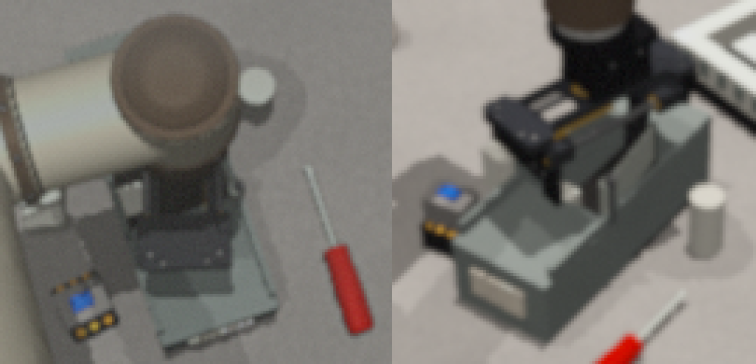

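The rear finger is at the porch edge, the module has gone from the porch, and the push force has dropped from 3.7 N to about 0. A pale patch at (570,192) may be the module just inside the gate. I'll push 9 mm further to be sure it's down, then look.

>>> drive_tool(steps=[0, 0, 0, -0.0008, -0.0029, 0, 1, 0, 0, 0, -0.0008, -0.0029, 0, 1, 0, 0, 0, -0.0008, -0.0029, 0, 1, 0, 0, 0, 0, 0, 0, 1, 0, 0, 0, 0, 0, 0, 1])

```text
time_s: 6.98
tcp_pos: [0.6227, 0.0166, 0.1046]
ee_rot: [[0.05, -0.999, 0.001], [-0.999, -0.05, 0.0], [-0.0, -0.001, -1.0]]
wrist_force: [-1.5, 2.1, -0.9]
gripper_width: 1.003
gripper_force: 1.5
```

Run:
```python
from station import r
import cv2
b=r.capture("side")[190:260,275:365]
cv2.imwrite("pics/k.png",cv2.resize(b,None,fx=8,fy=8,interpolation=3)); s=r.sense();print(s["tcp_pos"],s["wrist_force"])
```

```text
[0.62260913 0.01661249 0.1046212 ] [-0.97610671  2.20108498 -0.81244613]
```

View pics/k.png

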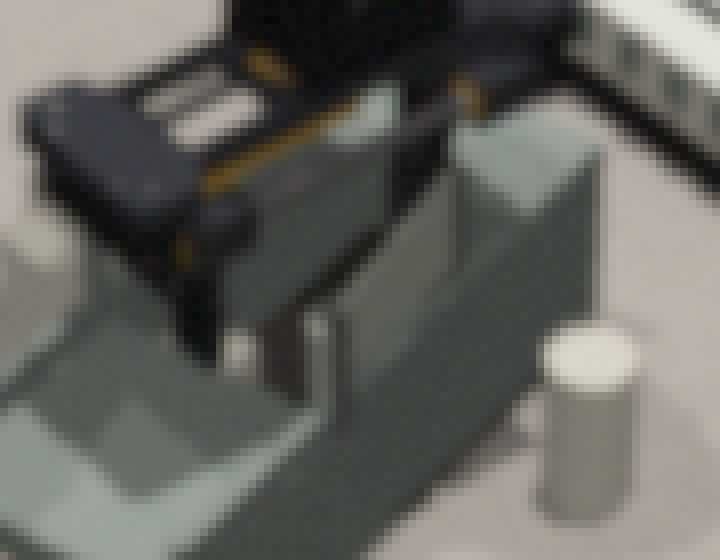

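A pale patch at (240,350) sits beside the rear finger's tip, and the flap lies open at about (400,290). I'll check which height that patch fits.

Run:
```python
from h import *
a=.32732;R=np.array([[np.cos(a),-np.sin(a)],[np.sin(a),np.cos(a)]])
for p in[(240,335),(240,350),(255,372),(258,335)]:
  print(p,[(z,((ray("side",275+p[0]/8,190+p[1]/8,z)-[.5799,.0102])@R*1e3).round(0).tolist()) for z in(.02,.035,.05,.075,.1)])
```

```text
(240, 335) [(0.02, [68.0, 43.0]), (0.035, [55.0, 32.0]), (0.05, [42.0, 22.0]), (0.075, [19.0, 4.0]), (0.1, [-3.0, -13.0])]
(240, 350) [(0.02, [61.0, 38.0]), (0.035, [48.0, 27.0]), (0.05, [35.0, 17.0]), (0.075, [13.0, -0.0]), (0.1, [-9.0, -18.0])]
(255, 372) [(0.02, [55.0, 26.0]), (0.035, [42.0, 16.0]), (0.05, [29.0, 5.0]), (0.075, [7.0, -12.0]), (0.1, [-15.0, -29.0])]
(258, 335) [(0.02, [72.0, 37.0]), (0.035, [59.0, 27.0]), (0.05, [45.0, 17.0]), (0.075, [23.0, -1.0]), (0.1, [1.0, -18.0])]
```

The patch fits the module lying in the bin (top about 50 mm high, x 29–45, y 5–22), below the flap and clear of both fingers. I'll lift straight out quickly so the flap shuts underneath, then back away to uncover the view.

>>> drive_tool(steps=[0, 0, 0, 0, 0, -0.03, 1, 0, 0, 0, 0, 0, -0.04, 1, 0, 0, 0, 0, 0, -0.04, 1, 0, 0, 0, 0, 0, -0.03, 1, 0, 0, 0, -0.035, 0.02, 0, 1, 0, 0, 0, -0.035, 0.02, 0, 1, 0, 0, 0, -0.035, 0.02, 0, 1, 0, 0, 0, -0.035, 0.02, 0, 1, 0, 0, 0, -0.035, 0.02, 0, 1, 0, 0, 0, -0.035, 0.02, 0, 1])

```text
time_s: 7.87
tcp_pos: [0.4918, 0.2215, 0.2456]
ee_rot: [[0.049, -0.999, 0.003], [-0.999, -0.049, 0.001], [-0.001, -0.003, -1.0]]
wrist_force: [1.3, 0.5, 0.8]
gripper_width: 1.0
gripper_force: 0.0
```

>>> drive_tool(steps=[0, 0, 0, -0.03, 0, 0, 1, 0, 0, 0, -0.03, 0, 0, 1, 0, 0, 0, 0, 0, 0, 1, 0, 0, 0, 0, 0, 0, 1, 0, 0, 0, 0, 0, 0, 1, 0, 0, 0, 0, 0, 0, 1])

```text
time_s: 8.37
tcp_pos: [0.4894, 0.2792, 0.2447]
ee_rot: [[0.049, -0.999, 0.001], [-0.999, -0.049, -0.0], [0.0, -0.001, -1.0]]
wrist_force: [0.1, -0.6, -0.1]
gripper_width: 1.004
gripper_force: 0.0
```

Run:
```python
from station import r
import cv2,numpy as np
a=r.capture("top")[180:310,245:385]; b=r.capture("side")[170:290,245:365]
a=cv2.resize(a,None,fx=2.8,fy=2.8,interpolation=3); b=cv2.resize(b,(a.shape[0],a.shape[0]),interpolation=3)
cv2.imwrite("pics/z.png",np.hstack([a,b])); s=r.sense();print(s["tcp_pos"],s["wrist_force"])
```

```text
[0.48935807 0.279086   0.2447629 ] [ 0.34284835 -0.67378453  0.71313223]
```

View pics/z.png

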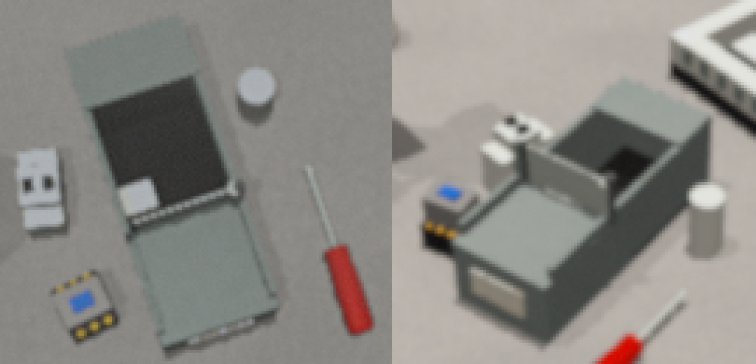

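The module lies in the bin at (138,195) in the top half. The flap is shut, along (132,222)–(235,188), and the bystanders are where they were.

```bash
python3 -c "
from station import r
print(r.finish_job())"
```

```text
the job is handed in; nothing more can be done
None
```

The timer module is in the returns bin, the flap shut behind the hand, the other things on the bench look unmoved, and the job was handed in at about 8.5 s (no verdict was returned).

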